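# Seat the pitch comb on the coarse press screw

## Robot

A 7-joint arm with a two-finger parallel gripper is mounted at the origin on the work surface; the furniture and walls round the work are solid. World frame = base frame: x ahead of the robot, y to its left, z up, the work surface at z = 0. Lengths are in mm, angles in degrees, forces in N, time in s.
With the tool pointing down it reaches from about 400 to 850 mm from the base axis. Payload 4.4 kg.
Tool frame: the origin (TCP) lies between the finger pads; the fingertips stand 25 mm ahead of it and the grasp point (between the pads) lies 6 mm ahead of it; x points along the fingers, y is the direction in which the jaws open and shut, and the axes are right-handed (so a half turn about x gives the same grasp; the last joint's range is limited). The gripper opens to 94 mm and grips with 3 to 60 N. Pads are 16 mm wide; open, the fingers measure 119 mm over their backs; the gripper's body (75 mm by 177 mm) begins 78 mm behind the grasp point.
Start: joints at [64.928, 36.005, 2.206, 86.941, -1.547, 57.084, -1.146], TCP at [236.169, -605.592, 230.478] pointing down, gripper open.
Joint ranges: [-175.42, 175.42], [-21.48, 121.26], [-71.46, 75.88], [10.55, 141.38], [-63.04, 243.04], [13.31, 113.54], [-168.57, 168.57]. Speed limits (degrees/s): [147.25, 147.25, 180, 180, 180, 180, 180].

## Interface

Orientations are given as a 3x3 rotation matrix whose columns are the frame's x, y, z axes.
In Python, from plant import r gives the robot as it stands.
- The arm moves only by the tool play_rows, never from a script. Its argument "increments" is a list of rows, each a list of 3 entries, a list of its own where there are three numbers: the shift along the tool's x, y, z in cm, then the turn, a rotation vector about the tool's x, y, z in rad, then the closure, from 0 (fully open) to 1 (shut). In form: [[[tx, ty, tz], [wx, wy, wz], claw], ...]. A call has 1 to 5 rows; each row is the pose to reach, as a shift and turn from the pose measured when the call began, along the tool's axes at that moment; what a row does not reach only later rows make up. A row lasts 1/8 s, in which the tool goes at most 62.5 mm and 10.7 degrees, less where a joint would pass 70% of its speed; a pose out of reach is approached as far as the arm can. A call with a gripper value outside its range is refused whole. The fingers move at their own pace and stop on an object; "squeeze" is the grip in N (left out, the last holds). Time passes only in rows, so rows that repeat a pose let the fingers close. It gives the time, the measured TCP pose, the force and the opening at its end, in the units of the state.
- r.sense(): the state, without advancing time (a new reading comes with each control period).
- r.read_camera(name): name is "scene" or "side" or "wrist"; returns (picture, depth): 480x640x3 uint8, blue, green, red; 480x640 float32, mm along the optical axis (not along the pixel's ray), 0 where there is no reading.
- r.calibration(name): a dict with "fx", "fy", "cx", "cy" (pixels), "extrinsics" (4x4, takes a point from world to camera coordinates). Camera axes: x right, y down, z forward; pixel columns grow to the right and rows downward; lengths in mm; the calibration is good to about 2 mm. The wrist camera is an equidistant fisheye: a pixel r from the principal point sees the ray r / f radians off the axis. A picture is of the moment at which its call begins: read the wrist's pose just before it. calibration takes no time and is no camera call; for the wrist camera it gives the pose at the moment of the call.
- r.hand_in(): hands the job in, once; it reports no verdict.
The state is a dict: "time_s": time; "joints": joint angles; "qvel": joint speeds; "joint_efforts": joint torques, N m; "eef_pos": TCP position; "tcp_rot": TCP orientation; "ft_force": force on the tool from outside, world axes, zero at the start; "moment": the same for the moment, N m; "finger_gap": opening from 0.0 (shut) to 1.0 (fully open).
Only numpy, scipy, OpenCV 4.12 (cv2) and the standard library are available. Lean on these libraries where they do the work, as an engineer would, in place of code of your own. Each camera call takes 0.05 s, during which the arm holds its last target.

## Task

Two wooden press screws lie in cradles on the bench, one with a coarse thread and one with a fine thread. Pick up the pitch comb by its wooden grip and set it gently down on the screw with the coarse thread, lengthwise along the screw and about the middle of the thread, with its teeth fully down in the grooves. Leave it sitting there by itself, upright and flat along the thread.

Things in the scene. Friction and masses are not known exactly. Their poses are not given: they have to be found in the camera images.
- comb: Loose pitch comb, 122 (x) x 92 (y) x 95 mm (z up), 0.15-0.3 kg. Steel leaf 6 mm thick; 6 teeth point down at x = +-7, +-21, +-35 mm, tips 24 mm above the feet. Wooden inverted-V saddles with feet at both ends. Wooden grip on top, 61 to 95 mm above the feet, 76 mm long (x), 16 mm thick (y): pinch its middle across y. Origin: middle of the underside, at foot level. Same either way round.
- coarse_screw: Coarse wooden screw fixed in a cradle, 300 mm long, crests 56 mm across, pitch 14 mm, thread 196 mm. Origin: on the bench below mid-thread; x along the screw (head at -x), z up. Axis at z 50, top of crests at 78 mm. Grooves on top at x = +-7, +-21.. mm, so the comb fits with its origin at x = 0 or +-14 (5 mm off slides in); seated its origin is 47 mm above this one, teeth on crests 54.
- fine_screw: The other wooden screw, fixed in a like cradle, of the same size, head, material and origin, but with the fine thread (pitch 8 mm, grooves 4.5 mm deep): the comb's 14 mm teeth do not fit it. Either screw may be the left or the right one.

How it is judged:
By the outcome, as a careful person would: the job done as asked, in the order asked, and still so for the second after the job is handed in, with the robot touching nothing.
It also fails if it takes over 40 s, if anything falls off the work surface, if the arm or the gripper's body presses on something with over 40 N, if the wrist force passes 120 N, or if a joint passes its speed limit or range.

## Working session

There is one attempt and no reset: what is moved stays moved. The work goes in short steps, Python scripts to look and compute and a tool call to move; the robot and the scene stay as the last step left them, time stands still between calls to the robot, and variables do not carry over. Pictures are saved under pics/ and viewed, and the job is handed in when it is done.

Besides the shell and the picture viewer there is one more tool, called as name([rows], argument=value, ...), one row to a line, values as JSON. play_rows: Moves the arm, as the interface text tells. Its arguments: {"type":"object","properties":{"increments":{"type":"array"},"squeeze":{"type":"number"}},"required":["increments"]}

```bash
mkdir -p pics; ls; python3 - <<'E'
from plant import r
import cv2,numpy as np
np.set_printoptions(suppress=True,precision=3)
s=r.sense();print(s)
for n in["scene","side","wrist"]:
    c=r.calibration(n);print(n,c)
    p,d=r.read_camera(n);cv2.imwrite(f"pics/{n}0.png",p);np.save(f"{n}0.npy",d)
E
```

```text
pics
{'time_s': 0.0, 'joints': array([64.928, 36.057,  2.203, 86.995, -1.547, 57.085, -1.147]), 'qvel': array([ 0.02 , -0.009, -0.025,  0.114,  0.02 ,  0.018, -0.042]), 'joint_efforts': array([  0.   , -54.973,   1.144, -18.664,  -0.052,   0.024,   0.   ]), 'eef_pos': array([ 235.93 , -604.999,  229.574]), 'tcp_rot': array([[-0.001,  0.363, -0.932],
       [ 0.002, -0.932, -0.363],
       [-1.   , -0.002,  0.   ]]), 'ft_force': array([ 1.028, -0.037, -0.633]), 'moment': array([-0.019, -0.013,  0.001]), 'finger_gap': 1.003796639284698}
scene {'fx': 541.228540241225, 'fy': 541.228540241225, 'cx': 320.1348139166085, 'cy': 248.44621977295841, 'extrinsics': array([[   0.906,    0.422,    0.024, -451.974],
       [   0.189,   -0.354,   -0.916,  -27.762],
       [  -0.378,    0.835,   -0.401, 1402.086],
       [   0.   ,    0.   ,    0.   ,    1.   ]])}
side {'fx': 441.48572843648907, 'fy': 441.48572843648907, 'cx': 323.71025522623165, 'cy': 247.45369073829286, 'extrinsics': array([[   0.905,    0.425,   -0.012, -438.924],
       [   0.368,   -0.796,   -0.481, -138.889],
       [  -0.214,    0.431,   -0.877, 1311.706],
       [   0.   ,    0.   ,    0.   ,    1.   ]])}
wrist {'fx': 371.64829954431775, 'fy': 371.64829954431775, 'cx': 315.6649487563802, 'cy': 241.5823936263958, 'extrinsics': array([[   0.362,   -0.932,   -0.001, -649.558],
       [  -0.9  ,   -0.35 ,    0.258,  -24.734],
       [  -0.241,   -0.092,   -0.966,  392.185],
       [   0.   ,    0.   ,    0.   ,    1.   ]])}
```

View pics/scene0.png

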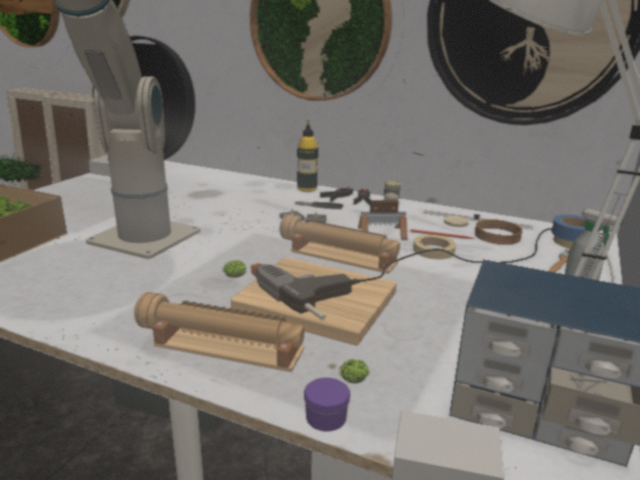

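View pics/side0.png

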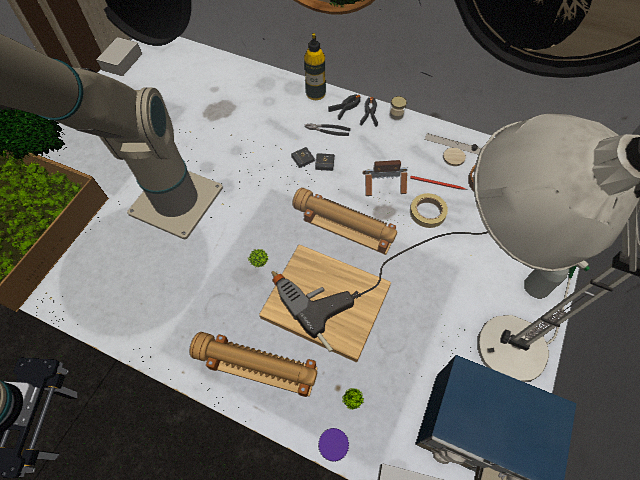

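View pics/wrist0.png

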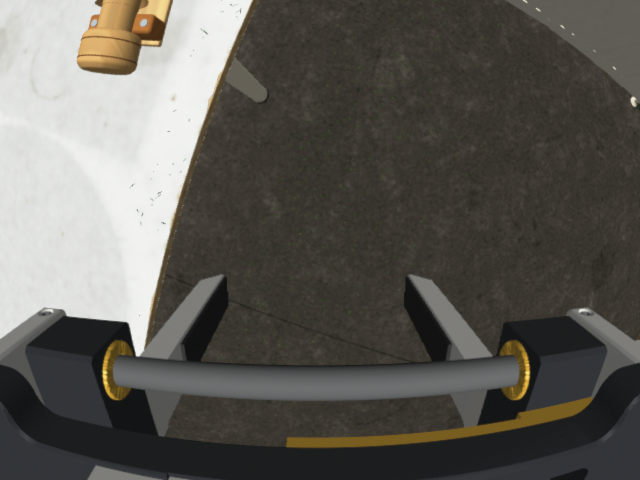

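The comb shows in the side view at about (385,175), the near screw at (255,362) and the far screw at (345,220). I'll zoom in on each and get rough positions.

```bash
cat > h.py <<'E'
import cv2,numpy as np
from plant import r
np.set_printoptions(suppress=True,precision=3)
def ray(n,u,v,c=None):
    c=c or r.calibration(n);E=np.array(c["extrinsics"]);R=E[:3,:3];o=-R.T@E[:3,3]
    a=(u-c["cx"])/c["fx"];b=(v-c["cy"])/c["fy"]
    if n=="wrist":
        t=np.hypot(a,b);k=np.sin(t)/max(t,1e-9);d=np.array([a*k,b*k,np.cos(t)])
    else: d=np.array([a,b,1.])
    return o,R.T@d
def onz(n,u,v,z,c=None):
    o,d=ray(n,u,v,c);return o+d*(z-o[2])/d[2]
def proj(n,P,c=None):
    c=c or r.calibration(n);E=np.array(c["extrinsics"]);p=E[:3,:3]@np.asarray(P)+E[:3,3]
    if n=="wrist":
        q=np.hypot(p[0],p[1]);t=np.arctan2(q,p[2]);p=np.array([p[0]/q*t,p[1]/q*t,1])
    else:p=p/p[2]
    return np.array([c["fx"]*p[0]+c["cx"],c["fy"]*p[1]+c["cy"]])
def cloud(n,d):
    c=r.calibration(n);v,u=np.mgrid[:480,:640];E=np.array(c["extrinsics"])
    P=np.stack([(u-c["cx"])/c["fx"]*d,(v-c["cy"])/c["fy"]*d,d],-1)-E[:3,3]
    return P@E[:3,:3]
E
python3 - <<'E'
from h import *
p=cv2.imread("pics/side0.png")
a=cv2.resize(p[140:260,280:440],(800,600),interpolation=2);cv2.imwrite("pics/z1.png",a)
a=cv2.resize(p[310:410,180:340],(800,500),interpolation=2);cv2.imwrite("pics/z2.png",a)
for u,v,z in[(388,163,90),(376,166,95),(401,165,95),(368,194,0),(404,192,0),(303,199,50),(391,240,50),(201,346,50),(311,376,50)]:print(u,v,onz("side",u,v,z))
C=cloud("side",np.load("side0.npy"));print(C[166,388],C[160:172:2,388,2])
E
```

```text
388 163 [537.251 321.481  90.   ]
376 166 [511.417 293.227  95.   ]
401 165 [574.11  325.916  95.   ]
368 194 [508.332 260.608   0.   ]
404 192 [603.    312.175   0.   ]
303 199 [358.379 133.135  50.   ]
391 240 [631.793 112.405  50.   ]
201 346 [ 327.162 -347.499   50.   ]
311 376 [ 594.553 -299.933   50.   ]
[540.158 315.685  84.661] [ 3.103 97.244 96.973 84.661 79.589 71.644]
```

View pics/z1.png

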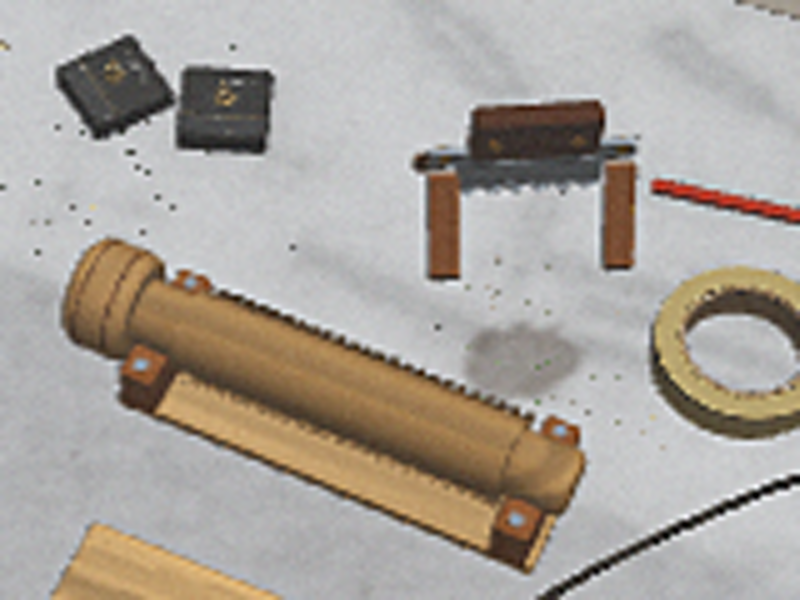

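View pics/z2.png

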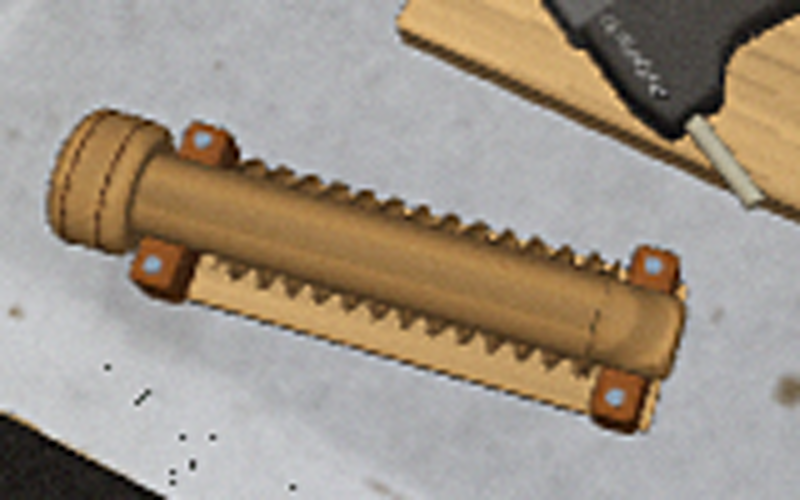

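Screw pitches compared in the zooms: the near screw has about 13 large crests and is the coarse one. The far screw's crests are much finer. Next I'll fit poses from the depth.

```bash
python3 - <<'E'
from h import *
for n in["side","scene"]:
    d=np.load(n+"0.npy");C=cloud(n,d)
    def sel(x0,x1,y0,y1,z0,z1):
        m=(d>0)&(C[...,0]>x0)&(C[...,0]<x1)&(C[...,1]>y0)&(C[...,1]<y1)&(C[...,2]>z0)&(C[...,2]<z1);return C[m]
    for nm,b in dict(combtop=(450,650,230,380,88,102),comb=(450,650,230,380,55,102),screwtop=(300,640,-400,-220,72,86),screwall=(280,660,-420,-220,55,110)).items():
        P=sel(*b)
        if len(P)<8:print(n,nm,len(P));continue
        q=cv2.minAreaRect(P[:,:2].astype(np.float32));m=P.mean(0)
        w,V=np.linalg.eigh(np.cov(P[:,:2].T));v=V[:,1]*np.sign(V[0,1])
        print(n,nm,len(P),m,"yaw",np.degrees(np.arctan2(v[1],v[0])),q, "z",np.percentile(P[:,2],[5,50,95]))
E
```

```text
side combtop 144 [536.033 316.525  94.507] yaw 28.46921625249905 ((535.4996948242188, 317.84051513671875), (75.47764587402344, 17.922571182250977), 28.594482421875) z [89.962 94.706 98.105]
side comb 375 [535.378 314.242  79.746] yaw 28.893577293438444 ((536.0433959960938, 316.7504577636719), (121.99551391601562, 20.357162475585938), 28.594482421875) z [56.608 81.241 97.231]
side screwtop 402 [ 363.532 -341.76    77.386] yaw 9.602679458369737 ((452.6820068359375, -317.8717041015625), (293.75897216796875, 49.287940979003906), 13.069170951843262) z [72.2   77.556 83.219]
side screwall 2365 [ 451.374 -327.647   67.62 ] yaw 10.518150964877256 ((468.54339599609375, -315.548828125), (328.2257080078125, 95.4623031616211), 19.65696144104004) z [57.623 67.609 80.041]
scene combtop 133 [536.389 311.26   93.531] yaw 28.862527670854536 ((536.8836059570312, 311.59027099609375), (74.21337890625, 20.90979766845703), 22.53030776977539) z [88.67  93.996 97.443]
scene comb 539 [537.134 311.599  75.702] yaw 28.56745373986516 ((537.4254150390625, 313.9541320800781), (121.94369506835938, 22.15022850036621), 26.74757957458496) z [56.71  74.696 96.408]
scene screwtop 534 [ 385.127 -342.641   77.018] yaw 13.774143164476918 ((444.61199951171875, -327.32916259765625), (275.7848205566406, 46.6871337890625), 11.735733032226562) z [72.152 76.423 83.218]
scene screwall 3426 [ 457.666 -334.263   67.084] yaw 11.781427904291796 ((470.8897705078125, -322.28118896484375), (329.9752502441406, 100.92479705810547), 22.02425765991211) z [56.516 67.682 79.05 ]
```

```bash
cat >> h.py <<'E'
from scipy.spatial.transform import Rotation as Ro
def Rdown(ydeg):
    # tool x down, tool y at heading ydeg
    a=np.radians(ydeg);x=np.array([0,0,-1.]);y=np.array([np.cos(a),np.sin(a),0]);return np.stack([x,y,np.cross(x,y)],1)
def plan(pts):
    s=r.sense();p=np.array(s["eef_pos"]);R=np.array(s["tcp_rot"])
    for P,yd in pts:
        print("cm",(R.T@(np.array(P)-p)/10).round(2),"rad",Ro.from_matrix(R.T@Rdown(yd)).as_rotvec().round(3), "dist",np.linalg.norm(np.array(P)-p).round(0))
def st():
    s=r.sense();R=np.array(s["tcp_rot"]);print("t",s["time_s"],"p",s["eef_pos"],"yhead",np.degrees(np.arctan2(R[1,1],R[0,1])),"x",R[:,0],"gap",s["finger_gap"],"F",s["ft_force"],"M",s["moment"],"q",s["joints"])
E
python3 - <<'E'
from h import *
s=r.sense();R=s["tcp_rot"];o,_=ray("wrist",320,240);print(o,R.T@(o-s["eef_pos"]))
plan([((470,-300,260),-79)])
E
```

```text
[ 307.459 -578.045  384.492] [-154.698    0.478  -76.385]
cm [ -2.99 -19.93 -32.88] rad [0.18  0.    0.001] dist 386.0
```

play_rows([
  [[-0.5,-3,-5],[0.03,0,0],0],
  [[-1,-7,-11],[0.06,0,0],0],
  [[-1.7,-11,-17.5],[0.1,0,0],0],
  [[-2.3,-14.5,-24],[0.14,0,0],0],
  [[-2.7,-17,-30],[0.18,0,0],0],
])

```text
time_s: 0.78
eef_pos: [428.4, -363.4, 254.6]
tcp_rot: [[-0.001, 0.189, -0.982], [0.001, -0.982, -0.189], [-1.0, -0.001, 0.0]]
ft_force: [1.5, -0.7, 1.4]
finger_gap: 1.001
```

play_rows([
  [[0,0,-2.5],[0,0,0],0],
  [[0,0,-2.5],[0,0,0],0],
  [[0,0,-2.5],[0,0,0],0],
])

```text
time_s: 1.15
eef_pos: [451.3, -359.7, 254.2]
tcp_rot: [[-0.002, 0.187, -0.982], [0.001, -0.982, -0.187], [-1.0, -0.001, 0.002]]
ft_force: [-0.3, -0.3, 0.4]
finger_gap: 0.995
```

```bash
python3 - <<'E'
from h import *
import pickle
st();c=r.calibration("wrist");p,d=r.read_camera("wrist");cv2.imwrite("pics/w1.png",p);np.save("w1.npy",d);pickle.dump(c,open("w1.pkl","wb"))
E
```

```text
t 1.15 p [ 451.267 -359.682  254.243] yhead -79.21171683234165 x [-0.002  0.001 -1.   ] gap 0.9946085550864182 F [-0.285 -0.342  0.441] M [ 0.004 -0.004 -0.015] q [ 32.83   28.554   4.456  97.235  -2.58   54.455 -40.959]
```

View pics/w1.png

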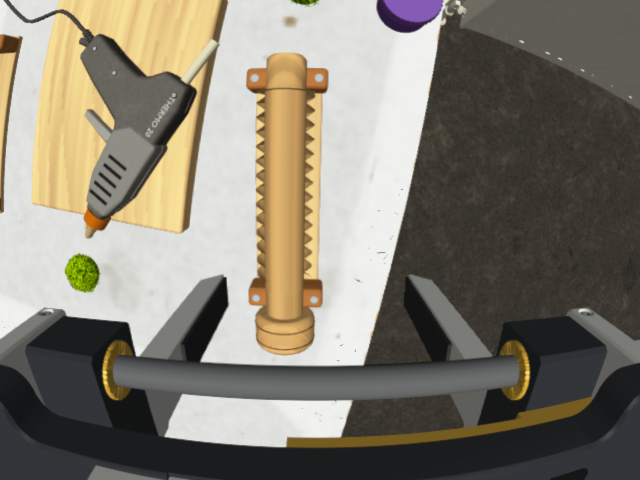

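```bash
python3 - <<'E'
from h import *
p=cv2.imread("pics/w1.png")
a=cv2.resize(p[45:205,235:345],(550,800),interpolation=2)
a=cv2.rotate(a,cv2.ROTATE_90_CLOCKWISE);cv2.imwrite("pics/z3.png",a)
a=cv2.resize(p[200:360,235:345],(550,800),interpolation=2)
a=cv2.rotate(a,cv2.ROTATE_90_CLOCKWISE);cv2.imwrite("pics/z4.png",a)
E
```

```text
(no output)
```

View pics/z3.png

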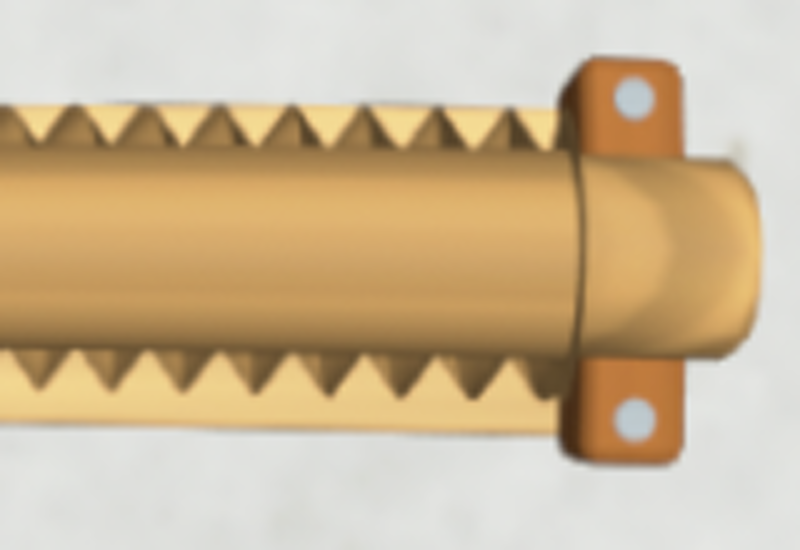

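View pics/z4.png

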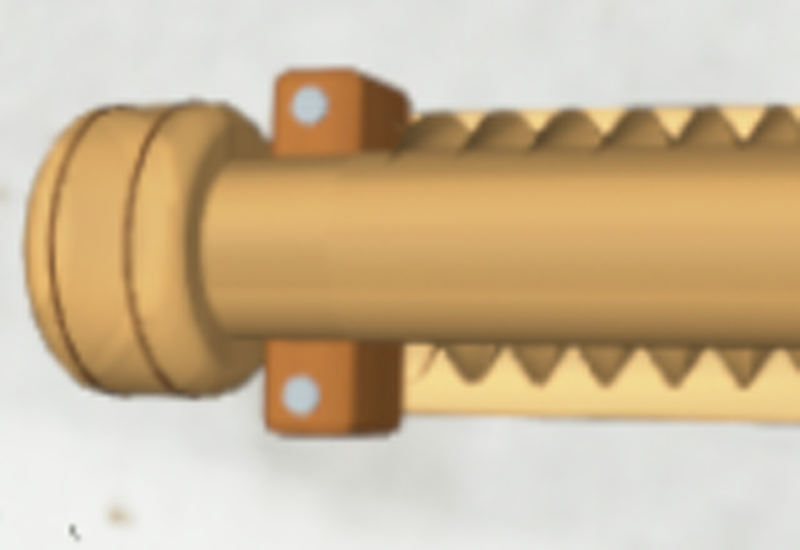

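```bash
python3 - <<'E'
from h import *
import pickle
d=np.load("w1.npy");c=pickle.load(open("w1.pkl","rb"));E=np.array(c["extrinsics"])
v,u=np.mgrid[:480,:640];a=(u-c["cx"])/c["fx"];b=(v-c["cy"])/c["fy"];t=np.hypot(a,b)+1e-9
k=np.tan(t)/t
P=np.stack([a*k*d,b*k*d,d],-1);C=(P-E[:3,3])@E[:3,:3]
np.save("w1C.npy",C)
for col in(270,285,300):print(col,C[100:260:2,col,2].round(0).astype(int).tolist())
print(C[70,250],C[70,285],C[250,220],C[200,350])
# screws discs
hsv=cv2.cvtColor(cv2.imread("pics/w1.png"),cv2.COLOR_BGR2HSV)
m=((hsv[...,1]<60)&(hsv[...,2]>120)).astype(np.uint8)
n,L,S,ce=cv2.connectedComponentsWithStats(m)
for i in range(1,n):
    x,y=ce[i]
    if 10<S[i,4]<300 and 235<x<340 and 50<y<310:print(ce[i],S[i,4],C[int(y),int(x)])
# upper axis ridge: points z>60
m=(d>0)&(C[...,2]>50)&(u>230)&(u<340)&(v>85)&(v<285)
Q=C[m];print(len(Q),Q.mean(0),np.percentile(Q[:,2],[50,95,99]))
E
```

```text
270 [65, 66, 65, 66, 66, 66, 65, 66, 67, 65, 67, 67, 67, 66, 67, 66, 65, 66, 67, 67, 67, 67, 67, 67, 65, 68, 66, 67, 66, 66, 66, 68, 66, 67, 67, 67, 66, 66, 66, 66, 67, 68, 66, 67, 66, 67, 67, 67, 67, 67, 66, 66, 65, 67, 66, 67, 67, 67, 67, 67, 68, 67, 66, 66, 67, 67, 66, 67, 65, 66, 67, 65, 67, 67, 67, 67, 66, 66, 67, 66]
285 [71, 71, 71, 70, 70, 70, 70, 70, 71, 69, 71, 71, 70, 70, 70, 70, 70, 71, 71, 69, 70, 70, 71, 69, 71, 71, 71, 71, 70, 69, 70, 70, 69, 70, 71, 69, 70, 69, 71, 71, 71, 70, 70, 69, 70, 70, 70, 69, 71, 71, 69, 70, 69, 70, 70, 68, 70, 70, 71, 71, 68, 69, 69, 70, 70, 71, 70, 71, 71, 70, 72, 70, 71, 71, 71, 69, 70, 68, 70, 69]
300 [63, 62, 64, 64, 64, 64, 64, 63, 63, 65, 63, 63, 63, 63, 63, 63, 63, 63, 64, 63, 64, 64, 63, 63, 63, 64, 63, 63, 63, 62, 62, 62, 63, 64, 63, 63, 63, 64, 63, 63, 63, 64, 62, 63, 63, 63, 63, 63, 62, 62, 62, 63, 64, 63, 62, 62, 62, 63, 62, 63, 63, 61, 61, 62, 63, 63, 62, 61, 62, 62, 63, 62, 62, 62, 62, 61, 63, 61, 62, 62]
[ 588.348 -268.637   45.314] [ 588.96  -305.427   69.273] [ 388.087 -257.747    1.833] [ 473.093 -393.918    3.623]
[254.333  77.647] 51 [ 581.497 -274.397   47.594]
[318.5  77.5] 52 [ 591.477 -335.313   47.716]
[255.771 297.571] 35 [ 359.147 -311.224   48.373]
[313.707 299.073] 41 [ 368.405 -372.334   47.146]
8454 [ 483.342 -323.002   65.975] [67.724 70.904 71.752]
```

```bash
python3 - <<'E'
from h import *
import pickle
c=pickle.load(open("w1.pkl","rb"))
yaw=np.radians(9.4);ex=np.array([np.cos(yaw),np.sin(yaw)]);ey=np.array([-ex[1],ex[0]]);o=np.array([475.1,-323.3])
def loc(u,v,z):
    q=onz("wrist",u,v,z,c)[:2]-o;return np.array([q@ex,q@ey]).round(1)
U=lambda y:235+y/5
for nm,y,xs in[("top3",105,[75,147,220,292,365,438,510]),("bot3",397,[40,110,182,255,328,400,472])]:
    print(nm,[loc(U(y),45+(799-x)/5,50).tolist() for x in xs])
for nm,y,xs in[("top4",108,[437,505,573,640,708]),("bot4",385,[472,540,606,674,743])]:
    print(nm,[loc(U(y),200+(799-x)/5,50).tolist() for x in xs])
print("collar",loc(U(250),89.2,70),"tail",loc(U(255),52.8,50),loc(U(255),52.8,60),"head",loc(U(250),354.8,50),loc(U(250),354.8,60))
for uv in[(254.333,77.647),(318.5,77.5),(255.77,297.57),(313.7,299.07)]:print(loc(*uv,48))
E
```

```text
top3 [[1.7, 27.2], [15.9, 27.2], [30.2, 27.2], [44.2, 27.3], [58.4, 27.4], [72.7, 27.6], [86.8, 27.9]]
bot3 [[-4.3, -30.1], [9.4, -29.8], [23.4, -29.5], [37.5, -29.1], [51.6, -28.8], [65.5, -28.5], [79.5, -28.2]]
top4 [[-83.8, 28.0], [-69.0, 27.6], [-54.6, 27.3], [-40.6, 27.0], [-26.7, 26.8]]
bot4 [[-74.6, -29.2], [-60.1, -28.9], [-46.4, -28.6], [-32.5, -28.3], [-18.6, -28.0]]
collar [97.  -1.5] tail [136.6   0.2] [134.1  -0.6] head [-182.7   -0.7] [-176.3   -1.5]
[112.2  30.5]
[112.3 -31.3]
[-113.2   30.1]
[-113.   -31.7]
```

```bash
python3 - <<'E'
from h import *
C=cloud("side",np.load("side0.npy"))
for uv in[(480,180),(490,150),(540,120),(550,230),(600,200),(480,230)]:print(uv,C[uv[1],uv[0]])
plan([((490,-100,270),-70),((510,100,280),-65),((536,300,290),-61.4)])
E
```

```text
(480, 180) [758.257 -78.628 606.667]
(490, 150) [755.849 -37.706 621.823]
(540, 120) [ 729.004 -489.101 1077.891]
(550, 230) [ 854.009 -127.499  619.01 ]
(600, 200) [887.093 -93.402 657.191]
(480, 230) [843.463 275.449   3.218]
cm [ -1.55 -24.82  -8.68] rad [-0.162  0.002  0.002] dist 263.0
cm [ -2.53 -44.1  -14.36] rad [-0.249  0.002  0.002] dist 464.0
cm [ -3.52 -63.26 -20.64] rad [-0.312  0.002  0.002] dist 666.0
```

play_rows([
  [[-0.4,-5.8,-2],[-0.03,0,0],0],
  [[-0.8,-11.6,-4],[-0.06,0,0],0],
  [[-1.2,-17.4,-6],[-0.1,0,0],0],
  [[-1.5,-23.2,-8],[-0.13,0,0],0],
  [[-1.8,-29,-9.8],[-0.17,0,0],0],
])

```text
time_s: 1.82
eef_pos: [492.7, -56.7, 272.8]
tcp_rot: [[-0.002, 0.348, -0.938], [0.001, -0.938, -0.348], [-1.0, -0.001, 0.002]]
ft_force: [0.2, -0.1, -0.2]
finger_gap: 1.0
```

```bash
python3 - <<'E'
from h import *
st()
plan([((530,290,290),-61.4)])
E
```

```text
t 1.825 p [492.731 -56.742 272.822] yhead -69.64318527201965 x [-0.002  0.001 -1.   ] gap 1.0002811261934736 F [ 0.175 -0.108 -0.167] M [-0.034 -0.018 -0.022] q [  3.968  20.486  -0.852 107.714   0.35   51.915 -66.689]
cm [ -1.71 -31.21 -15.55] rad [-0.144  0.002  0.001] dist 349.0
```

play_rows([
  [[-0.3,-5.5,-2.7],[-0.03,0,0],0],
  [[-0.6,-11,-5.4],[-0.06,0,0],0],
  [[-0.9,-16.5,-8.2],[-0.09,0,0],0],
  [[-1.2,-22,-10.9],[-0.12,0,0],0],
  [[-1.5,-27.5,-13.7],[-0.144,0,0],0],
])

```text
time_s: 2.45
eef_pos: [526.2, 248.2, 288.1]
tcp_rot: [[-0.002, 0.476, -0.879], [-0.001, -0.879, -0.476], [-1.0, -0.0, 0.002]]
ft_force: [1.1, -0.4, -0.4]
finger_gap: 1.002
```

play_rows([
  [[-0.2,-3.7,-1.8],[0,0,0],0],
  [[-0.2,-3.7,-1.8],[0,0,0],0],
  [[-0.2,-3.7,-1.8],[0,0,0],0],
])

```text
time_s: 2.82
eef_pos: [524.9, 286.6, 289.8]
tcp_rot: [[-0.002, 0.474, -0.881], [-0.003, -0.881, -0.474], [-1.0, 0.001, 0.003]]
ft_force: [0.0, -0.4, 0.6]
finger_gap: 1.003
```

```bash
python3 - <<'E'
from h import *
import pickle
st();c=r.calibration("wrist");p,d=r.read_camera("wrist");cv2.imwrite("pics/w2.png",p);np.save("w2.npy",d);pickle.dump(c,open("w2.pkl","wb"))
E
```

```text
t 2.825 p [524.882 286.584 289.802] yhead -61.71328497769802 x [-0.002 -0.003 -1.   ] gap 1.0029048612848934 F [ 0.017 -0.377  0.595] M [0.014 0.007 0.028] q [-27.308  28.449  -6.36   90.939   3.542  60.978 -96.348]
```

View pics/w2.png

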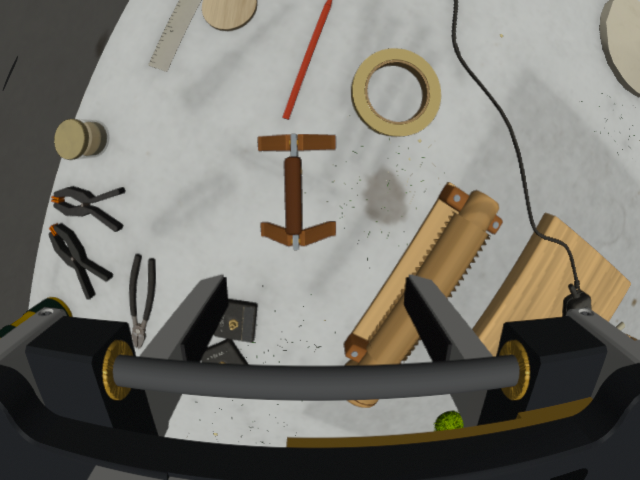

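The comb's grip runs from about (293,157) to (294,234), upright in the image. I'll segment it to get the pose.

```bash
python3 - <<'E'
from h import *
import pickle
c=pickle.load(open("w2.pkl","rb"));p=cv2.imread("pics/w2.png");d=np.load("w2.npy")
hsv=cv2.cvtColor(p,cv2.COLOR_BGR2HSV);print(hsv[195,293],hsv[145,275],hsv[200,275])
m=((hsv[...,2]<115)&(hsv[...,1]>90)).astype(np.uint8)
n,L,S,ce=cv2.connectedComponentsWithStats(m);i=L[195,293];print(S[i],ce[i],d[195,293])
cs,_=cv2.findContours((L==i).astype(np.uint8),0,1);k=max(cs,key=cv2.contourArea).reshape(-1,2)
W=np.array([onz("wrist",u,v,93,c)[:2] for u,v in k],np.float32);print(cv2.minAreaRect(W))
t=np.array([onz("wrist",ce[i][0],ce[i][1],90,c)]);print(t)
# feet tips
m2=((hsv[...,1]>100)&(hsv[...,2]>=60)).astype(np.uint8);m2[:,:250]=0;m2[:,345:]=0;m2[:130]=0;m2[252:]=0
for (a,b) in[(258,144),(336,142),(262,236),(336,230)]:print(onz("wrist",a,b,4,c))
cv2.imwrite("pics/z5.png",cv2.resize(p[120:260,240:350],(628,800)[::1],interpolation=2)[:600])
plan([((536,314,110),-61.4)])
E
```

```text
[ 12 180  82] [ 14 187 101] [ 40   4 183]
[ 261  157   75   89 2077] [295.33  210.983] 349.09195
((534.7976684570312, 301.3609924316406), (83.50740814208984, 70.25421142578125), 6.328832626342773)
[[526.333 308.644  90.   ]]
[561.133 381.976   4.   ]
[605.926 301.751   4.   ]
[463.231 327.206   4.   ]
[512.729 250.692   4.   ]
cm [17.99 -1.95 -2.32] rad [-0.006  0.003 -0.001] dist 182.0
```

View pics/z5.png

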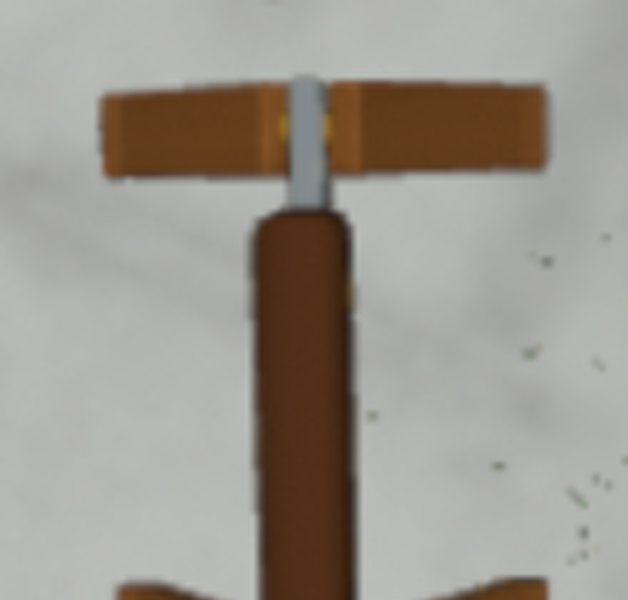

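```bash
python3 - <<'E'
from h import *
import pickle
c=pickle.load(open("w2.pkl","rb"));p=cv2.imread("pics/w2.png")
hsv=cv2.cvtColor(p,cv2.COLOR_BGR2HSV)
m=((hsv[...,2]<115)&(hsv[...,1]>90))
m[:,:280]=0;m[:,308:]=0
for v in range(152,242,4):
    x=np.where(m[v])[0];print(v,(x.min(),x.max()) if len(x) else None,end=' ')
vs=np.arange(165,215);mid=np.array([onz("wrist",*( np.where(m[v])[0][[0,-1]].mean(),v),95,c)[:2] for v in vs])
f=np.polyfit(mid[:,0],mid[:,1],1);print("\nyaw",np.degrees(np.arctan(f[0])))
print([onz("wrist",x,y,95,c) for x,y in[(293,157),(294.3,233),(294.3,236)]])
cv2.imwrite("pics/z6.png",cv2.resize(p[200:260,250:340],(800,533),interpolation=2))
E
```

```text
152 None 156 None 160 (np.int64(285), np.int64(299)) 164 (np.int64(285), np.int64(300)) 168 (np.int64(285), np.int64(300)) 172 (np.int64(285), np.int64(300)) 176 (np.int64(285), np.int64(300)) 180 (np.int64(285), np.int64(300)) 184 (np.int64(285), np.int64(300)) 188 (np.int64(285), np.int64(300)) 192 (np.int64(286), np.int64(300)) 196 (np.int64(286), np.int64(300)) 200 (np.int64(286), np.int64(300)) 204 (np.int64(286), np.int64(300)) 208 (np.int64(286), np.int64(300)) 212 (np.int64(286), np.int64(300)) 216 (np.int64(286), np.int64(301)) 220 (np.int64(286), np.int64(301)) 224 (np.int64(286), np.int64(301)) 228 (np.int64(280), np.int64(300)) 232 (np.int64(280), np.int64(307)) 236 (np.int64(280), np.int64(307)) 240 (np.int64(280), np.int64(307)) 
yaw 28.514460164152396
[array([571.841, 334.703,  95.   ]), array([507.572, 299.718,  95.   ]), array([504.909, 298.339,  95.   ])]
```

View pics/z6.png

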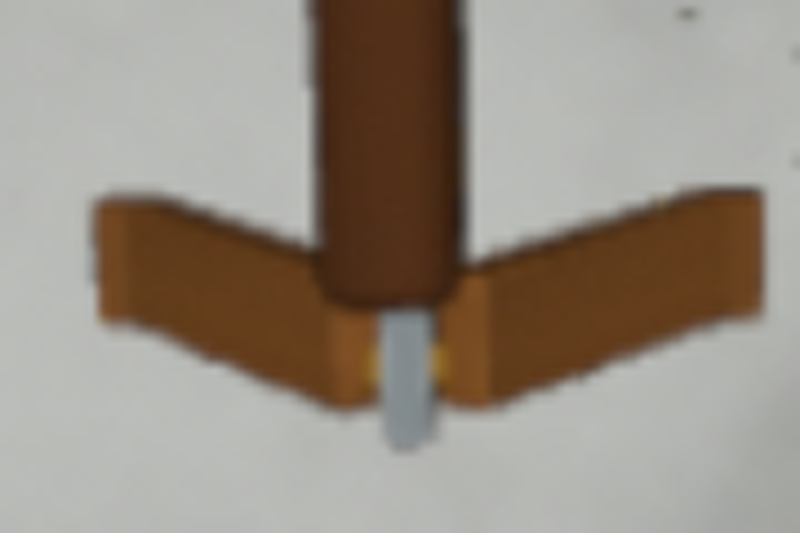

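```bash
python3 - <<'E'
from h import *
plan([((537.5,316.3,88),-61.5)])
E
```

```text
cm [20.19 -2.09 -2.57] rad [-0.005  0.003 -0.001] dist 205.0
```

play_rows([
  [[5,-1.5,-2],[-0.005,0.003,0],0],
  [[10,-2.1,-2.6],[-0.005,0.003,0],0],
  [[14,-2.1,-2.6],[-0.005,0.003,0],0],
  [[17,-2.1,-2.6],[-0.005,0.003,0],0],
  [[17,-2.1,-2.6],[-0.005,0.003,0],0],
])

```text
time_s: 3.5
eef_pos: [537.0, 313.2, 117.8]
tcp_rot: [[-0.003, 0.475, -0.88], [-0.005, -0.88, -0.475], [-1.0, 0.003, 0.005]]
ft_force: [-0.2, -0.0, 0.6]
finger_gap: 1.005
```

```bash
python3 - <<'E'
from h import *
import pickle
st();c=r.calibration("wrist");p,d=r.read_camera("wrist");cv2.imwrite("pics/w3.png",p)
plan([((537.5,316.3,88),-61.5)])
E
```

```text
t 3.5 p [536.982 313.228 117.848] yhead -61.641677091278915 x [-0.003 -0.005 -1.   ] gap 1.0048671266759195 F [-0.227 -0.019  0.593] M [ 0.042 -0.044  0.017] q [-29.604  41.508  -5.453  97.044   5.613  42.015 -99.531]
cm [ 3.16 -0.2  -0.04] rad [-0.002  0.001 -0.002] dist 32.0
```

View pics/w3.png

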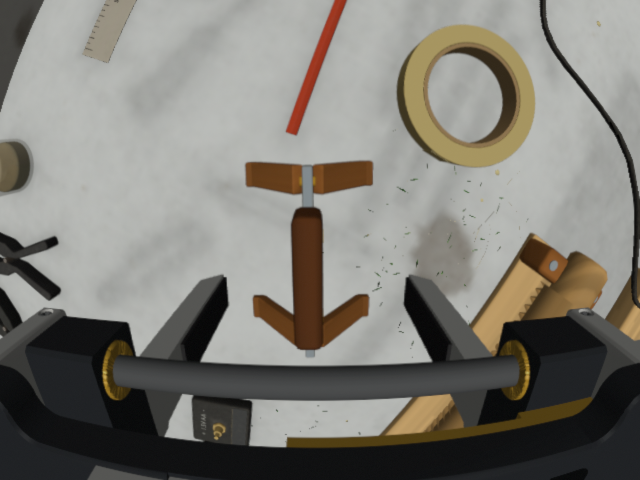

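```bash
python3 - <<'E'
from h import *
a=onz("wrist",308.5,348,93);b=onz("wrist",307.5,208,93);e=onz("wrist",307.5,166,58);f=onz("wrist",310,357,58)
print(a,b,np.linalg.norm(a-b),(a+b)/2,"leaf",e,f,np.linalg.norm(e-f),(e+f)/2)
E
```

```text
[506.307 301.172  93.   ] [576.174 338.779  93.   ] 79.34509176390173 [541.24  319.975  93.   ] leaf [592.371 348.173  58.   ] [481.158 287.32   58.   ] 126.77307019380967 [536.764 317.746  58.   ]
```

play_rows([
  [[1.5,-0.3,-0.1],[-0.002,0.001,0],0],
  [[3,-0.3,-0.1],[-0.002,0.001,0],0],
  [[3,-0.3,-0.1],[-0.002,0.001,0],0],
  [[3,-0.3,-0.1],[-0.002,0.001,0],0.6],
  [[3,-0.3,-0.1],[-0.002,0.001,0],0.7],
], squeeze=20)

```text
time_s: 4.18
eef_pos: [537.9, 317.7, 90.1]
tcp_rot: [[0.002, 0.477, -0.879], [-0.002, -0.879, -0.477], [-1.0, 0.002, -0.001]]
ft_force: [0.8, -1.4, 0.8]
finger_gap: 0.821
```

play_rows([
  [[0,0,0],[0,0,0],0.8],
  [[0,0,0],[0,0,0],0.9],
  [[0,0,0],[0,0,0],1],
  [[0,0,0],[0,0,0],1],
  [[0,0,0],[0,0,0],1],
], squeeze=20)

```text
time_s: 4.8
eef_pos: [537.9, 317.7, 90.1]
tcp_rot: [[0.002, 0.477, -0.879], [-0.002, -0.879, -0.477], [-1.0, 0.002, -0.001]]
ft_force: [0.8, -0.4, -0.4]
finger_gap: 0.288
```

```bash
python3 - <<'E'
from h import *
st()
p,d=r.read_camera("wrist");cv2.imwrite("pics/w4.png",p)
E
```

```text
t 4.8 p [537.877 317.72   90.103] yhead -61.50288076011528 x [ 0.002 -0.002 -1.   ] gap 0.28772900015322217 F [ 0.842 -0.361 -0.394] M [-0.01  -0.024 -0.014] q [-30.067  43.77   -5.2    97.755   5.977  38.725 -99.997]
```

View pics/w4.png

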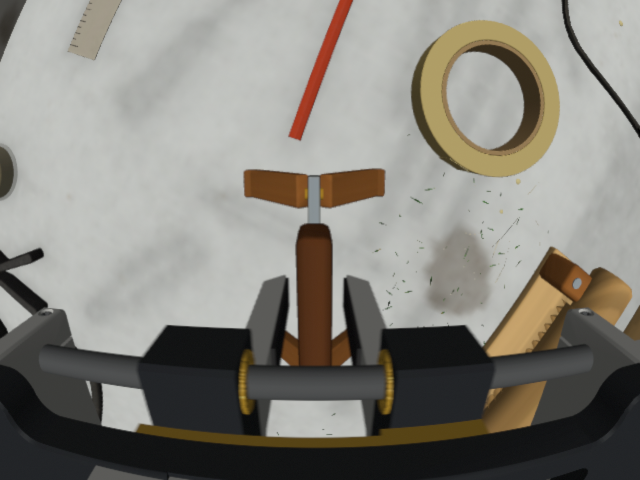

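The fingers are still closing around the centred grip at about (315,300), so I'll give them more time.

play_rows([
  [[0,0,0],[0,0,0],1],
  [[0,0,0],[0,0,0],1],
  [[0,0,0],[0,0,0],1],
  [[0,0,0],[0,0,0],1],
], squeeze=25)

```text
time_s: 5.35
eef_pos: [537.8, 317.8, 90.1]
tcp_rot: [[0.002, 0.477, -0.879], [-0.002, -0.879, -0.477], [-1.0, 0.002, -0.001]]
ft_force: [-0.6, 0.2, -0.1]
finger_gap: 0.166
```

```bash
python3 - <<'E'
from h import *
st()
p,d=r.read_camera("wrist");cv2.imwrite("pics/w5.png",p)
cv2.imwrite("pics/z7.png",cv2.resize(p[150:390,220:410],(475,600),interpolation=2))
E
```

```text
t 5.35 p [537.847 317.825  90.083] yhead -61.50288231581081 x [ 0.002 -0.002 -1.   ] gap 0.16631133162774334 F [-0.565  0.155 -0.106] M [ 0.211  0.082 -0.031] q [-30.069  43.773  -5.205  97.754   5.97   38.72  -99.998]
```

View pics/z7.png

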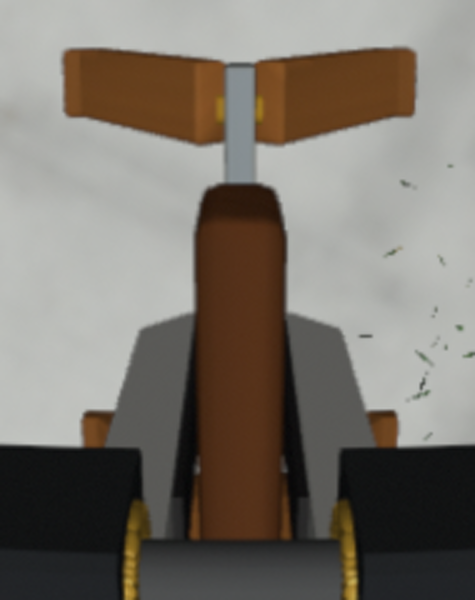

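```bash
python3 - <<'E'
from h import *
s=r.sense();R=s["tcp_rot"];p=s["eef_pos"]
for v,z,L in[(237,95,38),(224,61,38),(176,59,61)]:
    q=onz("wrist",316,v,z);l=R.T@(q-p);print(q,l,"comb origin tool z:",l[2]+L)
E
```

```text
[571.828 335.41   95.   ] [ -4.907   0.78  -38.294] comb origin tool z: -0.2944290211828786
[570.27  334.434  61.   ] [ 29.092   0.817 -36.44 ] comb origin tool z: 1.5597293808004054
[591.507 345.92   59.   ] [ 31.105   0.851 -60.584] comb origin tool z: 0.4164925265898134
```

play_rows([
  [[-2,0,0],[0,0,0],1],
  [[-5,0,0],[0,0,0],1],
  [[-9,0,0],[0,0,0],1],
  [[-13,0,0],[0,0,0],1],
  [[-16,0,0],[0,0,0],1],
])

```text
time_s: 6.02
eef_pos: [537.7, 317.9, 251.6]
tcp_rot: [[0.002, 0.477, -0.879], [-0.002, -0.879, -0.477], [-1.0, 0.003, -0.001]]
ft_force: [0.8, 0.2, -2.3]
finger_gap: 0.169
```

```bash
python3 - <<'E'
from h import *
st()
plan([((490,100,250),-66),((480,-100,250),-72),((474,-324,240),-80.6)])
E
```

```text
t 6.025 p [537.66  317.926 251.562] yhead -61.501768532828706 x [ 0.002 -0.002 -1.   ] gap 0.16940157872458386 F [ 0.822  0.197 -2.273] M [ 0.    -0.002  0.006] q [-29.393  32.675  -6.303  89.735   4.196  57.76  -98.445]
cm [ 0.18 16.88 14.59] rad [ 0.079 -0.001 -0.002] dist 223.0
cm [ 0.21 33.98 25.01] rad [ 0.183 -0.001 -0.002] dist 422.0
cm [ 1.24 53.37 36.22] rad [ 0.333 -0.002 -0.002] dist 645.0
```

Weight reads 2.3 N, so the comb is held. Carrying it over.

play_rows([
  [[0,3.4,3],[0.02,0,0],1],
  [[0,7.2,6.2],[0.04,0,0],1],
  [[0,11.2,9.6],[0.06,0,0],1],
  [[0,15.2,13],[0.07,0,0],1],
  [[0,19.2,16],[0.09,0,0],1],
])

```text
time_s: 6.65
eef_pos: [487.6, 70.8, 251.7]
tcp_rot: [[0.002, 0.396, -0.918], [-0.002, -0.918, -0.396], [-1.0, 0.003, -0.001]]
ft_force: [1.3, 0.4, -1.6]
finger_gap: 0.168
```

```bash
python3 - <<'E'
from h import *
st()
plan([((480,-100,250),-72),((474,-200,250),-77),((474,-324,240),-80.6)])
E
```

```text
t 6.65 p [487.595  70.846 251.688] yhead -66.69715881323613 x [ 0.002 -0.002 -1.   ] gap 0.16790273614321782 F [ 1.312  0.4   -1.596] M [ 0.062 -0.059  0.032] q [ -8.478  21.626  -4.316 109.923   2.314  48.467 -80.72 ]
cm [ 0.21 15.39  7.46] rad [ 0.093 -0.001 -0.003] dist 171.0
cm [ 0.23 24.34 11.96] rad [ 0.18  -0.001 -0.003] dist 271.0
cm [ 1.25 35.72 16.87] rad [ 0.243 -0.001 -0.003] dist 395.0
```

play_rows([
  [[0,5.2,2.5],[0.03,0,0],1],
  [[0,10.4,5],[0.06,0,0],1],
  [[0,15.6,7.5],[0.1,0,0],1],
  [[0.2,20.5,9.9],[0.14,0,0],1],
  [[0.2,25.5,12.3],[0.18,0,-0.003],1],
])

```text
time_s: 7.28
eef_pos: [474.8, -213.6, 250.0]
tcp_rot: [[0.0, 0.224, -0.975], [0.001, -0.975, -0.224], [-1.0, -0.001, -0.0]]
ft_force: [1.4, 0.0, -1.5]
finger_gap: 0.167
```

play_rows([
  [[0,4,1],[0.02,0,0],1],
  [[0,7.5,2],[0.04,0,0],1],
  [[0,9.5,2.5],[0.06,0,0],1],
  [[0,9.5,2.5],[0.06,0,0],1],
  [[0,9.5,2.5],[0.06,0,0],1],
])

```text
time_s: 7.9
eef_pos: [472.1, -309.6, 249.8]
tcp_rot: [[-0.0, 0.167, -0.986], [0.003, -0.986, -0.167], [-1.0, -0.003, -0.0]]
ft_force: [-0.4, 0.7, -3.2]
finger_gap: 0.169
```

```bash
python3 - <<'E'
from h import *
st()
plan([((474,-324.2,200),-80.6)])
p,d=r.read_camera("wrist");cv2.imwrite("pics/w6.png",p)
E
```

```text
t 7.9 p [ 472.084 -309.618  249.761] yhead -80.36672506499723 x [-0.     0.003 -1.   ] gap 0.16905686200492925 F [-0.41   0.674 -3.169] M [ 0.063 -0.004 -0.018] q [ 28.454  27.73    3.051  99.509  -1.937  52.905 -48.04 ]
cm [4.97 1.48 0.06] rad [ 0.004 -0.     0.003] dist 52.0
```

View pics/w6.png

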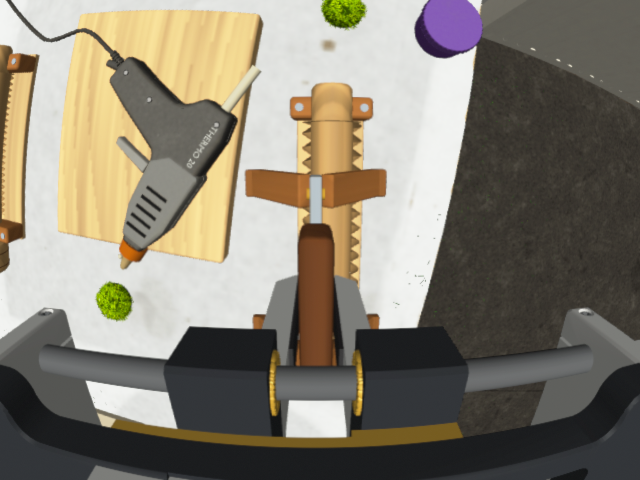

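play_rows([
  [[1,0.8,0],[0.004,0,0.003],1],
  [[3,1.5,0.1],[0.004,0,0.003],1],
  [[5,1.5,0.1],[0.004,0,0.003],1],
  [[6.5,1.5,0.1],[0.004,0,0.003],1],
  [[6.5,1.5,0.1],[0.004,0,0.003],1],
])

```text
time_s: 8.57
eef_pos: [473.1, -323.5, 183.5]
tcp_rot: [[-0.002, 0.165, -0.986], [0.001, -0.986, -0.165], [-1.0, -0.001, 0.002]]
ft_force: [0.1, -0.4, -2.8]
finger_gap: 0.168
```

```bash
python3 - <<'E'
from h import *
st()
plan([((474,-324.2,150),-80.6)])
p,d=r.read_camera("wrist");cv2.imwrite("pics/w7.png",p)
p,d=r.read_camera("side");cv2.imwrite("pics/s7.png",cv2.resize(p[280:420,170:350],(771,600),interpolation=2))
yaw=np.radians(9.4);ex=np.array([np.cos(yaw),np.sin(yaw),0]);ey=np.array([-ex[1],ex[0],0]);o=np.array([474.1,-324.2,0])
for l in[(113.2,31,48),(113.2,-31,48),(98,0,70)]:print(proj("wrist",o+ex*l[0]+ey*l[1]+[0,0,l[2]]))
E
```

```text
t 8.575 p [ 473.122 -323.476  183.509] yhead -80.5302335146151 x [-0.002  0.001 -1.   ] gap 0.16834633968245646 F [ 0.136 -0.388 -2.815] M [ 0.033 -0.017  0.054] q [ 29.703  32.981   2.843 102.326  -2.187  44.876 -46.888]
cm [ 3.35  0.09 -0.08] rad [0.001 0.002 0.001] dist 34.0
[275.12   98.685]
[355.137  98.624]
[315.126 115.045]
```

View pics/w7.png

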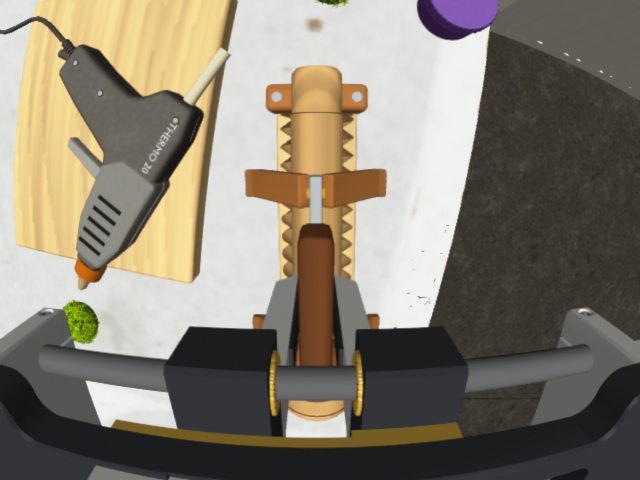

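View pics/s7.png

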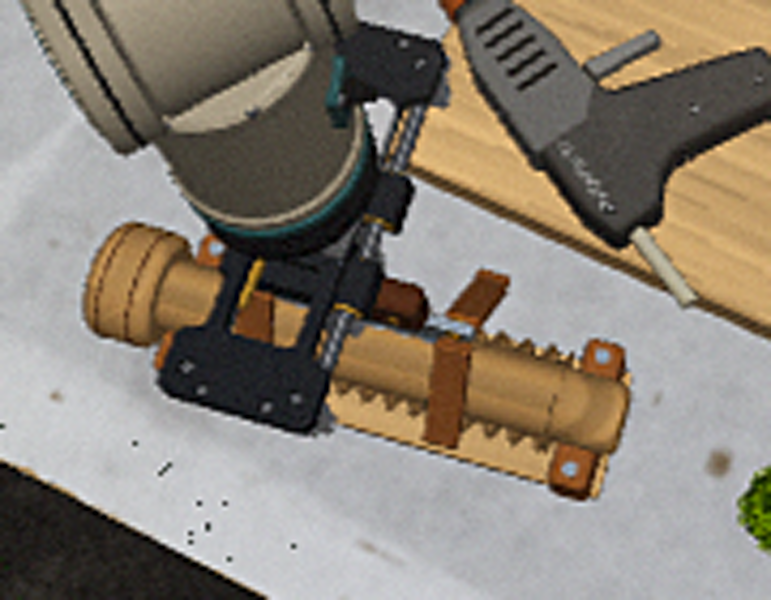

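```bash
python3 - <<'E'
from h import *
p=cv2.imread("pics/w7.png");hsv=cv2.cvtColor(p,cv2.COLOR_BGR2HSV)
m=((hsv[...,1]<60)&(hsv[...,2]>120)).astype(np.uint8)
n,L,S,ce=cv2.connectedComponentsWithStats(m)
for i in range(1,n):
    x,y=ce[i]
    if 15<S[i,4]<300 and 260<x<380 and 80<y<120:print(ce[i],S[i,4],onz("wrist",x,y,48))
# edges of core on row
for v in (130,150,225,250):
    print(v,[(u,tuple(hsv[v,u])) for u in range(268,366,4)][:0])
a=cv2.resize(p[60:300,230:400],(567,800),interpolation=2);cv2.imwrite("pics/z8.png",a[:600]);cv2.imwrite("pics/z9.png",a[300:])
s=r.sense()
print(s["eef_pos"])
E
```

```text
[276.244  96.5  ] 82 [ 582.563 -275.713   48.   ]
[356.5   96.39] 82 [ 592.812 -337.049   48.   ]
130 []
150 []
225 []
250 []
[ 474.105 -324.305  185.045]
```

View pics/z8.png

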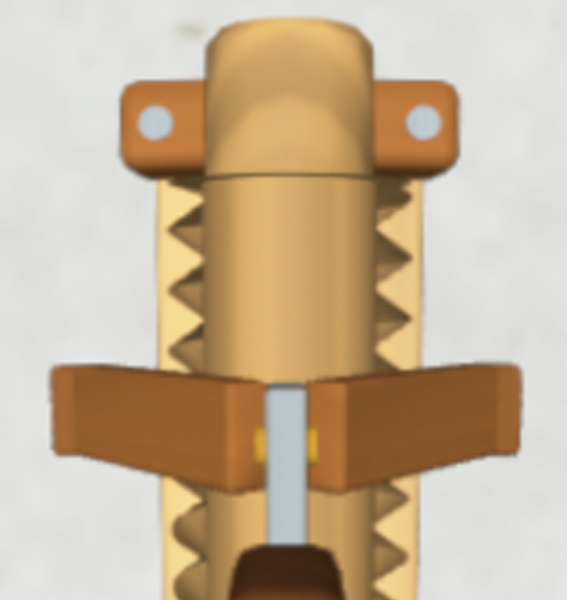

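```bash
python3 - <<'E'
from h import *
yaw=np.radians(9.4);ex=np.array([np.cos(yaw),np.sin(yaw)]);ey=np.array([-ex[1],ex[0]]);o=np.array([474.1,-324.2])
def loc(zx,zy,z):
    q=onz("wrist",230+zx/3.333,60+zy/3.333,z)[:2]-o;return np.array([q@ex,q@ey]).round(1).tolist()
print("L",[loc(168,y,50) for y in(230,290,350,525)]);print("R",[loc(411,y,50) for y in(258,319,497,556)]);print("collar",loc(289,175,70),"tail",loc(289,18,52))
st();plan([((474.7,-324.6,140),-80.6)])
E
```

```text
L [[88.9, 26.8], [74.9, 26.9], [60.8, 27.0], [19.0, 27.7]]
R [[82.4, -29.5], [68.1, -29.6], [25.8, -30.2], [11.3, -30.5]]
collar [99.9, -1.1] tail [138.8, -1.2]
t 8.675 p [ 474.105 -324.305  185.045] yhead -80.54672023036673 x [ 0.001 -0.001 -1.   ] gap 0.16741380297124317 F [ 0.237 -0.966 -2.342] M [0.008 0.05  0.026] q [ 29.71   32.876   2.858 102.222  -2.188  44.895 -46.887]
cm [ 4.5   0.04 -0.05] rad [ 0.001 -0.001 -0.001] dist 45.0
```

play_rows([
  [[1,0.05,-0.1],[0.001,0,0],1],
  [[2,0.05,-0.1],[0.001,0,0],1],
  [[3,0.05,-0.1],[0.001,0,0],1],
  [[3.7,0.05,-0.1],[0.001,0,0],1],
  [[3.7,0.05,-0.1],[0.001,0,0],1],
])

```text
time_s: 9.3
eef_pos: [474.8, -324.4, 147.3]
tcp_rot: [[-0.0, 0.163, -0.987], [0.0, -0.987, -0.163], [-1.0, -0.0, 0.0]]
ft_force: [-0.0, -0.0, -1.9]
finger_gap: 0.168
```

```bash
python3 - <<'E'
from h import *
st();plan([((475.1,-324.7,137),-80.6)])
E
```

```text
t 9.3 p [ 474.786 -324.397  147.307] yhead -80.60297655181517 x [-0.  0. -1.] gap 0.16814500367608412 F [-0.008 -0.032 -1.906] M [ 0.065  0.021 -0.054] q [ 29.853  35.877   2.617 103.917  -2.361  40.281 -46.826]
cm [ 1.03  0.04 -0.03] rad [-0.  0.  0.] dist 10.0
```

play_rows([
  [[0.2,0.02,-0.02],[0,0,0],1],
  [[0.35,0.02,-0.02],[0,0,0],1],
  [[0.5,0.02,-0.02],[0,0,0],1],
  [[0.5,0.02,-0.02],[0,0,0],1],
])

```text
time_s: 9.8
eef_pos: [475.0, -324.6, 142.3]
tcp_rot: [[-0.0, 0.163, -0.987], [0.0, -0.987, -0.163], [-1.0, -0.0, 0.0]]
ft_force: [0.2, -0.8, -1.5]
finger_gap: 0.167
```

play_rows([
  [[0.12,0,0],[0,0,0],1],
  [[0.24,0,0],[0,0,0],1],
  [[0.36,0,0],[0,0,0],1],
  [[0.36,0,0],[0,0,0],1],
])

```text
time_s: 10.3
eef_pos: [474.9, -324.5, 138.5]
tcp_rot: [[-0.001, 0.163, -0.987], [0.0, -0.987, -0.163], [-1.0, -0.0, 0.001]]
ft_force: [0.6, -0.7, -2.4]
finger_gap: 0.174
```

```bash
python3 - <<'E'
from h import *
st()
E
```

```text
t 10.3 p [ 474.897 -324.505  138.541] yhead -80.60598943645276 x [-0.001  0.    -1.   ] gap 0.17381329586520738 F [ 0.583 -0.686 -2.428] M [ 0.003 -0.008 -0.003] q [ 29.899  36.606   2.557 104.257  -2.399  39.229 -46.794]
```

Deep past crest height (144) with no resistance, so the teeth are in the grooves. Easing down to the seat.

play_rows([
  [[0.08,0,0],[0,0,0],1],
  [[0.15,0,0],[0,0,0],1],
  [[0.2,0,0],[0,0,0],1],
  [[0.2,0,0],[0,0,0],1],
])

```text
time_s: 10.8
eef_pos: [475.0, -324.0, 136.7]
tcp_rot: [[-0.001, 0.163, -0.987], [0.001, -0.987, -0.163], [-1.0, -0.001, 0.001]]
ft_force: [-0.1, 2.5, 2.4]
finger_gap: 0.171
```

```bash
python3 - <<'E'
from h import *
st()
E
```

```text
t 10.8 p [ 474.967 -323.988  136.731] yhead -80.59308272669199 x [-0.001  0.001 -1.   ] gap 0.17064550583274346 F [-0.101  2.532  2.353] M [0.726 0.144 0.043] q [ 29.898  36.748   2.515 104.346  -2.429  39.021 -46.79 ]
```

play_rows([
  [[0,-0.06,0],[0,0,0],1],
  [[0,-0.06,0],[0,0,0],1],
], squeeze=6)

```text
time_s: 11.05
eef_pos: [474.9, -323.8, 136.7]
tcp_rot: [[-0.001, 0.163, -0.987], [0.0, -0.987, -0.163], [-1.0, -0.0, 0.0]]
ft_force: [-0.6, 0.1, 0.7]
finger_gap: 0.17
```

play_rows([
  [[0,0,0],[0,0,0],0.78],
  [[0,0,0],[0,0,0],0.74],
  [[0,0,0],[0,0,0],0.7],
  [[0,0,0],[0,0,0],0.6],
  [[0,0,0],[0,0,0],0.5],
])

```text
time_s: 11.68
eef_pos: [474.9, -323.8, 136.8]
tcp_rot: [[-0.0, 0.163, -0.987], [0.0, -0.987, -0.163], [-1.0, -0.0, 0.0]]
ft_force: [-0.0, 0.2, -0.2]
finger_gap: 0.472
```

```bash
python3 - <<'E'
from h import *
st()
p,d=r.read_camera("wrist");cv2.imwrite("pics/w8.png",p)
E
```

```text
t 11.675 p [ 474.921 -323.802  136.765] yhead -80.59385225777311 x [-0.  0. -1.] gap 0.47227461050018554 F [-0.018  0.231 -0.247] M [ 0.     0.017 -0.015] q [ 29.855  36.722   2.536 104.402  -2.411  38.955 -46.829]
```

View pics/w8.png

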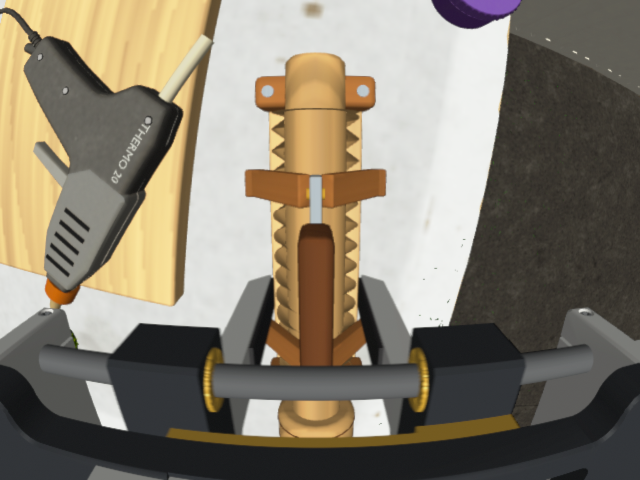

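The comb now sits on its own and hasn't moved: leaf end at (316,180), same as when held. I'll open further and retreat straight up.

play_rows([
  [[-1,0,0],[0,0,0],0.3],
  [[-3,0,0],[0,0,0],0.2],
  [[-6,0,0],[0,0,0],0.2],
  [[-10,0,0],[0,0,0],0.2],
  [[-14,0,0],[0,0,0],0.2],
])

```text
time_s: 12.35
eef_pos: [474.9, -323.7, 278.7]
tcp_rot: [[-0.0, 0.163, -0.987], [0.0, -0.987, -0.163], [-1.0, -0.0, 0.0]]
ft_force: [1.1, -0.1, -1.2]
finger_gap: 0.8
```

play_rows([
  [[0,-5,0],[0,0,0],0.2],
  [[0,-11,0],[0,0,0],0.2],
  [[0,-17,0],[0,0,0],0.2],
  [[0,-23,0],[0,0,0],0.2],
  [[0,-23,0],[0,0,0],0.2],
])

```text
time_s: 12.98
eef_pos: [436.8, -92.3, 279.6]
tcp_rot: [[0.001, 0.172, -0.985], [0.002, -0.985, -0.172], [-1.0, -0.002, -0.001]]
ft_force: [0.1, -1.4, -0.0]
finger_gap: 0.799
```

```bash
python3 - <<'E'
from h import *
st()
p,d=r.read_camera("side");cv2.imwrite("pics/s8.png",cv2.resize(p[280:420,170:350],(771,600),interpolation=2));C=cloud("side",d)
p2,d2=r.read_camera("scene");cv2.imwrite("pics/c8.png",cv2.resize(p2[270:380,120:320],(800,440),interpolation=2));C2=cloud("scene",d2)
for CC in(C,C2):
    m=(CC[...,0]>380)&(CC[...,0]<570)&(CC[...,1]>-380)&(CC[...,1]<-270)&(CC[...,2]>125)&(CC[...,2]<160);P=CC[m];q=cv2.minAreaRect(P[:,:2].astype(np.float32));print(len(P),P.mean(0),q,np.percentile(P[:,2],[5,50,90,98]))
E
```

```text
t 12.975 p [436.801 -92.273 279.587] yhead -80.11629347424233 x [ 0.001  0.002 -1.   ] gap 0.7985991108522159 F [ 0.071 -1.363 -0.045] M [0.011 0.018 0.008] q [  8.136  15.714   0.344 113.989  -0.252  50.275 -71.488]
306 [ 475.06  -324.002  139.441] ((473.19244384765625, -322.7226867675781), (76.50579071044922, 16.854644775390625), 9.365518569946289) [127.663 140.836 143.532 144.881]
580 [ 476.562 -329.749  136.227] ((474.4948425292969, -326.55169677734375), (75.29850006103516, 19.03351593017578), 8.81108283996582) [126.214 137.112 143.005 143.71 ]
```

View pics/s8.png

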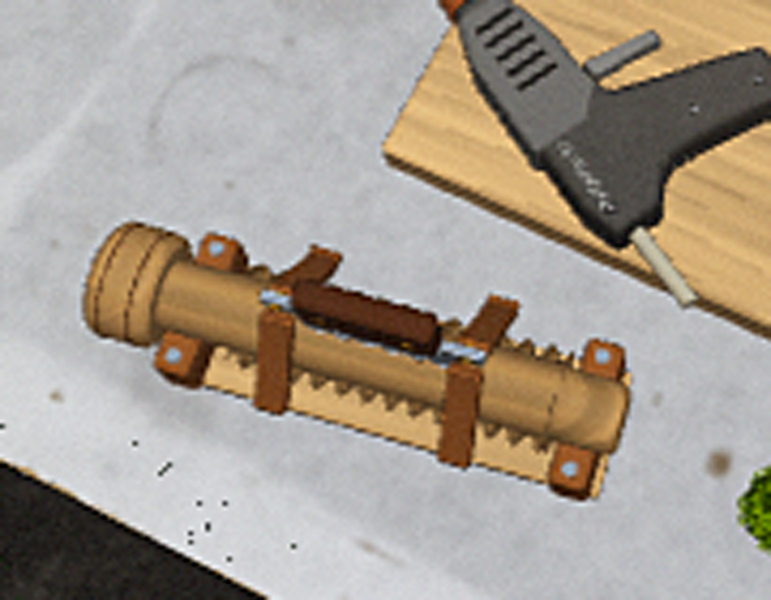

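View pics/c8.png

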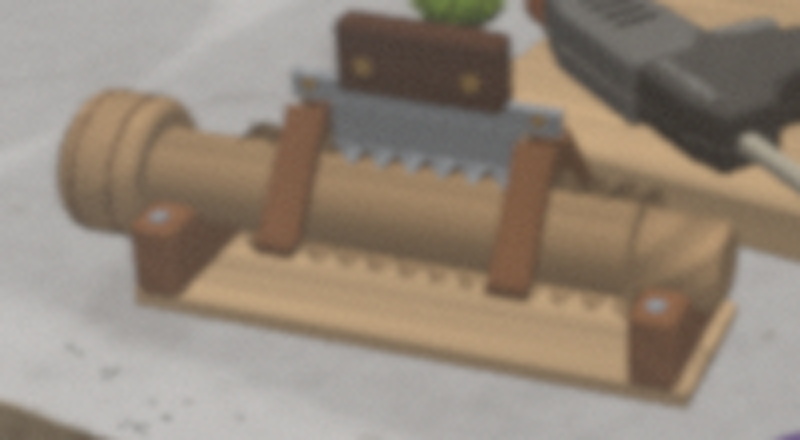

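Top of the grip measures about 143 mm, against 142 expected when seated and 149 on the crests. The comb is upright, along the screw and centred, so I'll hand in.

```bash
python3 -c "
from plant import r
print(r.hand_in())"
```

```text
the job is handed in; nothing more can be done
None
```

I picked up the comb by its grip and set it on the coarse screw, the one nearer the camera. It slid into the grooves with about 5 N of contact. I then let go, backed off and handed in at about 13 s.

**Last checks:**
- **Height:** the top of the grip is about 143 mm above the bench. 142 mm is expected when fully seated and 149 mm if the teeth were on the crests.
- **Direction:** the comb lies at 8.8–9.4° in the two cameras, against 9.4° for the screw.
- **Position:** it is within about 2 mm of mid-thread lengthwise, and the pictures show it upright with both saddles astride the screw.

**Disagreements:**
- The side and scene cameras differ by about 4 mm on the comb's sideways position.
- Two wrist views differ by about 1.5–2 mm on the screw's position along its length, so I aimed between them.
- The cameras draw the top of the screw smooth, at about 70 mm. I worked out the groove positions from the side crests and confirmed the fit by how far the comb went down.

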